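# Dose the empty beaker with one catalyst tablet

### The job

Press the blue plunger of the tablet dispenser fully down and let it come back up, so that one tablet, and no more than one, slides out onto the steel ledge. Then push that tablet with a fingertip along the ledge and off its end into the beaker that is still empty (the other one already has its tablet). Touch and push only: do not pick up or carry any tablet, and leave the beakers and the things around where they stand.

Things in the scene. Friction and masses are not known exactly. Their poses are not given: they have to be found in the camera images.
- dispenser: light grey bench dispenser for tablets, fixed, 165 mm long, 151 mm high. Origin on the worktop; own -x is its front, y to the side, z up. From front to back in its frame: steel ledge x -69 to -19 mm; clear magazine x -19 to +13, y +/-18, top z 134; drive housing x +13 to +78, y +/-21, top z 119. The ledge overlaps each beaker's rim by a few mm and clears it by 3 mm
- plunger_top (a point): centre of the top of the blue round plunger cap, 36 mm across, at x = +44 mm, z = 151 mm in the dispenser's frame when up; moves with it
- plunger (a joint): plunger travel: 0 = up, 0.026 m = fully down at its stop, straight down. Its spring takes about 2 N at the top and 5 N at the bottom (more if fast: damped) and lifts it when let go. A full press makes a blade push the lowest tablet 42 mm out onto the middle of the ledge (1.7 mm per mm); as the plunger rises the blade draws back and the stack drops by one
- ledge_mid (a point): point on top of the level steel ledge (z = 76 mm) where an ejected tablet comes to lie (0 to 7 mm further forward, 3 mm sideways), 26 mm before the magazine. The ledge ends 30 mm to either side (dispenser's +y and -y), open, so a tablet can be pushed off there; along its front edge, 22 mm ahead, a lip stands 3 mm above it
- magazine (a point): on the axis of the square clear magazine, at the level of its floor, which is the level of the ledge (z = 76 mm); four tablets stand stacked on it; gate for one tablet at the foot of its front wall
- tablet_1: pale blue pressed tablet, a round disc 24 mm across and 11 mm thick, 10 to 14 g; origin at its centre; the lowest in the magazine at the start, the one to dispense
- tablet_2: pale blue pressed tablet, a round disc 24 mm across and 11 mm thick, 10 to 14 g; origin at its centre; second from below in the magazine, must stay in it
- tablet_3: pale blue pressed tablet, a round disc 24 mm across and 11 mm thick, 10 to 14 g; origin at its centre; third from below, must stay in the magazine
- tablet_4: pale blue pressed tablet, a round disc 24 mm across and 11 mm thick, 10 to 14 g; origin at its centre; on top of the stack, must stay in the magazine
- empty_beaker: empty clear glass beaker, 57 mm across, 70 mm high, mouth about 46 mm wide; stands under one end of the ledge (left or right varies), its middle about 21 mm beyond that end; origin at the centre of its underside
- dosed_beaker: the same kind of beaker under the other end of the ledge, with a tablet in it already; origin at the centre of its underside
- dosed_tablet: pale blue pressed tablet, a round disc 24 mm across and 11 mm thick, 10 to 14 g; origin at its centre; already lies in the dosed beaker
- weighing_bottle: small glass weighing bottle with a knobbed lid and brown sample, 37 mm across, 58 mm high, a bystander; origin at the centre of its underside
- indicator_bottle: brown bottle with a red cap, 35 mm across, 72 mm high, a bystander behind the dispenser; origin at the centre of its underside
- forceps: steel forceps lying flat on the worktop between robot and dispenser, 132 mm long along its y, 9 mm high, a bystander; origin under its middle

How it is judged:
By the outcome, as a careful person would: the job done as asked, in the order asked, and still so for the second after the job is handed in, with the robot touching nothing.
It also fails if it takes over 45 s, if anything falls off the work surface, if the arm or the gripper's body presses on something with over 40 N, if the wrist force passes 120 N, or if a joint passes its speed limit or range.

### The arm

A 7-joint arm with a two-finger parallel gripper is mounted at the origin on a cart in front of the work surface, level with it; the furniture and walls round the work are solid. World frame = base frame: x ahead of the robot, y to its left, z up, the work surface at z = 0. Lengths are in m, angles in degrees, forces in N, time in s.
With the tool pointing down it reaches from about 0.425 to 1.025 m from the base axis. Payload 9.4 kg.
Tool frame: the origin (TCP) lies between the finger pads; the fingertips stand 14 mm ahead of it and the grasp point (between the pads) lies 5 mm behind it; z points along the fingers, y is the line along which they close (so a half turn about z gives the same grasp; the last joint's range is limited). The gripper opens to 93 mm and grips with 3 to 60 N. Pads are 15 mm wide; open, the fingers measure 128 mm over their backs; the gripper's body (75 mm by 188 mm) begins 65 mm behind the grasp point.
Start: joints at [62.641, 34.337, -0.143, 91.639, 0.103, 54.024, -4.572], TCP at [0.283, -0.668, 0.233] pointing down, gripper open.
Joint ranges: [-147.43, 147.43], [-19.82, 112.94], [-74.19, 73.91], [6.32, 146.72], [-59.91, 239.91], [6.04, 106.73], [-150.56, 150.56]. Speed limits (degrees/s): [127.2, 127.2, 172.46, 172.46, 180, 180, 180].

### API

Orientations are given as a 3x3 rotation matrix whose columns are the frame's x, y, z axes.
In Python, from plant import manip, solver, monitor, eyes gives the robot as it stands. Calls block until the motion is done:
- manip.movep(position, orientation): joint-space move of the TCP to a pose.
- manip.line_to(position, velocity=0.15, rotation=None, max_force=None): straight line of the TCP; rotation=None keeps the orientation; velocity is the mean speed in m/s. With max_force (N) it stops when the force on the tool has changed by that much, and returns True; else False.
- manip.move_joints(angles): joint-space move.
- manip.command_gripper(opening, grasp_force=None): opening from 0.0 (shut) to 1.0 (fully open); grasp_force is the grip in N (None keeps the last); returns when the fingers have stopped.
- manip.dwell(seconds).
- solver.ik(position, orientation): joint angles nearest the present ones, or None.
- monitor.sense(): the state.
- eyes.read_camera(name): name is "scene" or "top" or "wrist"; returns a dict with "image" (480x640x3 uint8, red, green, blue), "depth" (480x640 float32, m along the optical axis (not along the pixel's ray), 0 where there is no reading), "fx", "fy", "cx", "cy" (pixels), "dist" ([k1, k2, p1, p2, k3] as OpenCV has them; the pictures are not rectified), "T" (4x4, takes a point from camera to world coordinates). Camera axes: x right, y down, z forward; pixel columns grow to the right and rows downward; lengths in m; the calibration is good to about 2 mm. A picture is of the moment at which its call begins.
A pose or a line that the arm cannot do raises manip.MotionError and nothing moves.
- manip.sign_off(): hands the job in; it is judged then, once.
The state is a dict: "clock": time; "joints": joint angles; "qd": joint speeds; "joint_efforts": joint torques, N m; "eef_pos": TCP position; "tcp_rot": TCP orientation; "force": force on the tool from outside, world axes, zero at the start; "moment": the same for the moment, N m; "finger_gap": opening from 0.0 (shut) to 1.0 (fully open); "gripper_force": force on a finger pad.
Only numpy, scipy, OpenCV 4.12 (cv2) and the standard library are available. Lean on these libraries where they do the work, as an engineer would, in place of code of your own. Each camera call takes 0.05 s, during which the arm holds its last target. There are 200 camera calls.

## Working session

There is one attempt and no reset: what is moved stays moved. The work goes in short steps, each a Python script; the robot and the scene stay as the last script left them, time stands still between calls to the robot, and variables do not carry over. Pictures are saved under pics/ and viewed, at most 10 in all, crops included, and the job is handed in when it is done.

```bash
mkdir -p pics; cat > h.py <<'E'
import numpy as np, cv2
from plant import manip, solver, monitor, eyes
def snap(n,f):
    c=eyes.read_camera(n); cv2.imwrite(f'pics/{f}.png',c['image'][:,:,::-1]); np.save(f'pics/{f}.npy',c,allow_pickle=True); return c
def load(f): return np.load(f'pics/{f}.npy',allow_pickle=True).item()
def ray(c,u,v):
    K=np.array([[c['fx'],0,c['cx']],[0,c['fy'],c['cy']],[0,0,1]])
    p=cv2.undistortPoints(np.array([[[u,v]]],float),K,np.array(c['dist']))[0,0]
    return c['T'][:3,:3]@np.array([p[0],p[1],1]),c['T'][:3,3]
def at_z(c,u,v,z):
    d,o=ray(c,u,v); return o+d*(z-o[2])/d[2]
def dep(c,u,v):
    d,o=ray(c,u,v); return o+d*c['depth'][int(round(v)),int(round(u))]
E
python3 - <<'E'
from h import *
for n in('scene','top'):
    c=snap(n,n+'0'); print(n,c['T'].round(3).tolist(),c['fx'])
E
```

```text
scene [[-0.827, -0.257, 0.5, 0.112], [-0.562, 0.347, -0.751, 0.38], [0.019, -0.902, -0.432, 0.48], [0.0, 0.0, 0.0, 1.0]] 441.2457876056766
top [[0.016, -0.989, 0.148, 0.413], [-1.0, -0.015, 0.01, -0.255], [-0.008, -0.149, -0.989, 0.953], [0.0, 0.0, 0.0, 1.0]] 461.9788367217246
```

View pics/scene0.png

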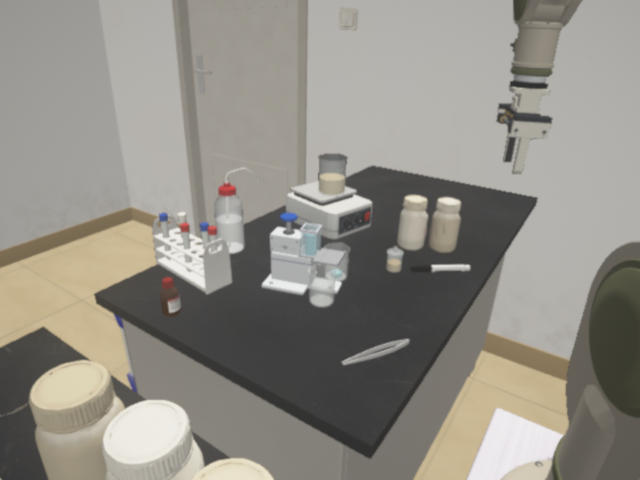

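View pics/top0.png

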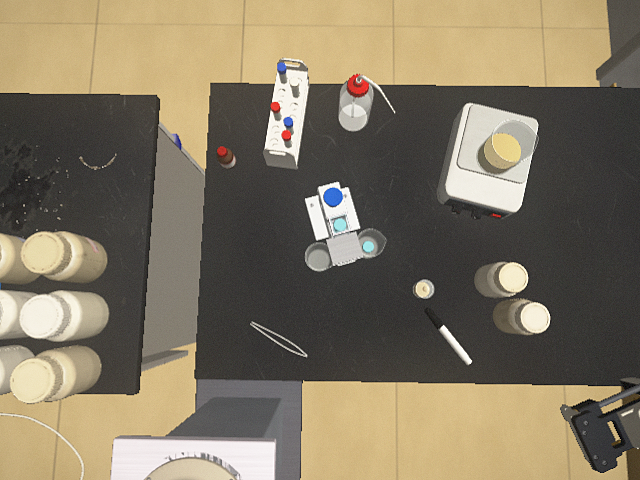

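The top view shows the dispenser with its plunger at about (333,197), the magazine at (340,225) and the ledge at (344,249). The empty beaker is on the left (319,257). The dosed beaker, with its tablet, is on the right (369,245). Next I'll enlarge this area.

```bash
python3 - <<'E'
from h import *
c=load('top0'); im=c['image'][175:280,290:400,::-1]
cv2.imwrite('pics/crop.png',cv2.resize(im,None,fx=5.6,fy=5.6,interpolation=cv2.INTER_CUBIC))
# blue cap centroid
h=cv2.cvtColor(c['image'],cv2.COLOR_RGB2HSV); m=cv2.inRange(h,(105,150,80),(130,255,255)); m[:175]=0;m[220:]=0;m[:,:310]=0;m[:,360:]=0
v,u=np.nonzero(m); print(u.mean(),v.mean(),len(u), np.sqrt(len(u)/np.pi), at_z(c,u.mean(),v.mean(),.151), dep(c,u.mean(),v.mean()))
E
```

```text
332.7148288973384 196.5171102661597 263 9.149617481968136 [ 0.60623031 -0.2671273   0.151     ] [ 0.60635503 -0.26713512  0.15048337]
```

View pics/crop.png

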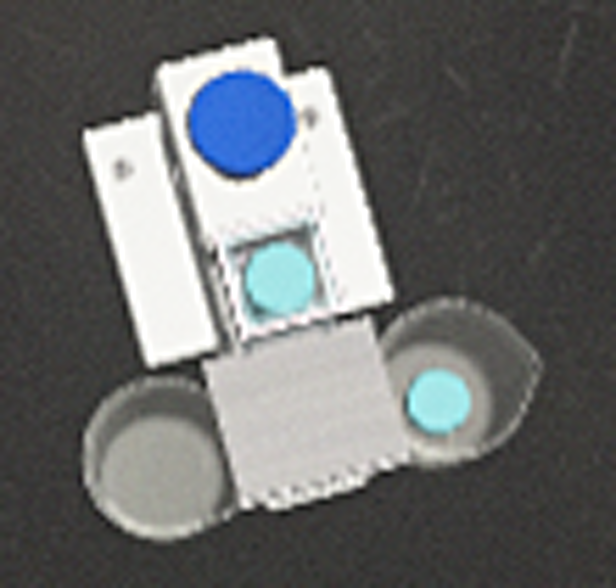

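```bash
python3 - <<'E'
from h import *
c=load('top0')
P=lambda u,v,z: at_z(c,290+(u+.5)/5.6-.5,175+(v+.5)/5.6-.5,z)
fl,fr,bl,br=[P(*p) for p in((242,505,.079),(408,460,.079),(207,362,.076),(370,320,.076))]
cap=at_z(c,332.71,196.52,.151); mag=P(280,280,.12); 
for a,b in((fr,fl),(br,bl)): d=b-a; print('side',np.linalg.norm(d),np.degrees(np.arctan2(-d[0],d[1])))
for a,b in((fl,bl),(fr,br)): d=b-a; print('fwd',np.linalg.norm(d),np.degrees(np.arctan2(d[1],d[0])))
mid=(fl+fr+bl+br)/4; d=cap-mid; print('mid',mid,np.linalg.norm(d[:2]),np.degrees(np.arctan2(d[1],d[0])))
print('dosed tablet,mag',mag); 
print('empty base',P(160,462,.004),'rim',P(160,458,.07))
s=monitor.sense(); print(s['force'],s['tcp_rot'],s['finger_gap'],s['clock'])
E
```

```text
side 0.058365369714626275 16.07027186410431
side 0.057788449972695916 15.449802369019043
fwd 0.05080854038591825 14.298050672394483
fwd 0.050169370569900965 14.93953175053104
mid [ 0.52356228 -0.29168546  0.0775    ] 0.0862359289102989 16.55152808282958
dosed tablet,mag [ 0.56127031 -0.28081086  0.12      ]
empty base [ 0.51324039 -0.2408956   0.004     ] rim [ 0.50762379 -0.24185377  0.07      ]
[ 0.28556903 -0.59388551 -0.14032519] [[ 9.20737793e-01  3.90181307e-01 -6.81645196e-04]
 [ 3.90181875e-01 -9.20736977e-01  1.23465899e-03]
 [-1.45875079e-04 -1.40276279e-03 -9.99999005e-01]] 0.998862594698887 0.1
```

```bash
cat >> h.py <<'E'
yaw=np.radians(15.7); ex=np.array([np.cos(yaw),np.sin(yaw),0]); ey=np.array([-ex[1],ex[0],0]); Z=np.array([0,0,1.])
O=np.array([0.60623,-0.26713,0])-.044*ex
def W(x,y,ztip): return O+x*ex+y*ey+(ztip+.014)*Z   # dispenser coords of fingertips -> TCP
def Rt(s): return np.column_stack([np.cross(s*ex,-Z),s*ex,-Z])
E
python3 - <<'E'
from h import *
s=monitor.sense(); c=eyes.read_camera('wrist'); R=np.array(s['tcp_rot']); print('cam in tool',R.T@(c['T'][:3,3]-s['eef_pos']))
for sg in(1,-1): print(sg,np.round(solver.ik(W(.044,0,.2),Rt(sg)),1) if solver.ik(W(.044,0,.2),Rt(sg)) is not None else None)
manip.command_gripper(0.0,10)
s=min((1,-1),key=lambda g: 1e9 if (q:=solver.ik(W(.044,0,.2),Rt(g))) is None else abs(np.array(q)-monitor.sense()['joints']).max())
print('sign',s)
manip.movep(W(.044,0,.2),Rt(s))
manip.line_to(W(.044,0,.165),.1)
f0=np.array(monitor.sense()['force'])
hit=manip.line_to(W(.044,0,.121),.025,max_force=20)
st=monitor.sense(); print(hit,np.array(st['eef_pos'])[2]-.014,np.array(st['force'])-f0,st['clock'])
E
```

```text
cam in tool [ 0.0829809  -0.00072276 -0.15155808]
1 [ 33.3  32.6 -22.1 100.4  15.3  50.   20. ]
-1 [   2.1   33.2   26.2  102.5  -18.8   48.6 -127.1]
sign 1
True 0.1253914100741411 [-1.45848794  1.28206619  8.02130161] 5.4167
```

```bash
python3 - <<'E'
from h import *
hit=manip.line_to(W(.044,0,.1235),.01,max_force=25)
st=monitor.sense(); print(hit,st['eef_pos'][2]-.014,st['force'])
manip.dwell(.3)
print(monitor.sense()['force'])
manip.line_to(W(.044,0,.16),.04); manip.line_to(W(.044,0,.20),.1)
manip.movep(W(-.045,-.08,.20),Rt(1))
snap('top','top1'); c=snap('wrist','w1'); print(c['T'].round(3).tolist(),monitor.sense()['clock'])
im=load('top1')['image'][175:280,290:400,::-1]
cv2.imwrite('pics/crop1.png',cv2.resize(im,None,fx=5.6,fy=5.6,interpolation=cv2.INTER_CUBIC))
E
```

```text
False 0.12523694302263624 [-6.30554665  1.38366897 18.57039287]
[-6.68972587  1.69980245 20.2527045 ]
[[0.963, 0.259, 0.08, 0.52], [0.271, -0.92, -0.282, -0.288], [0.0, 0.293, -0.956, 0.365], [0.0, 0.0, 0.0, 1.0]] 8.2667
```

View pics/crop1.png

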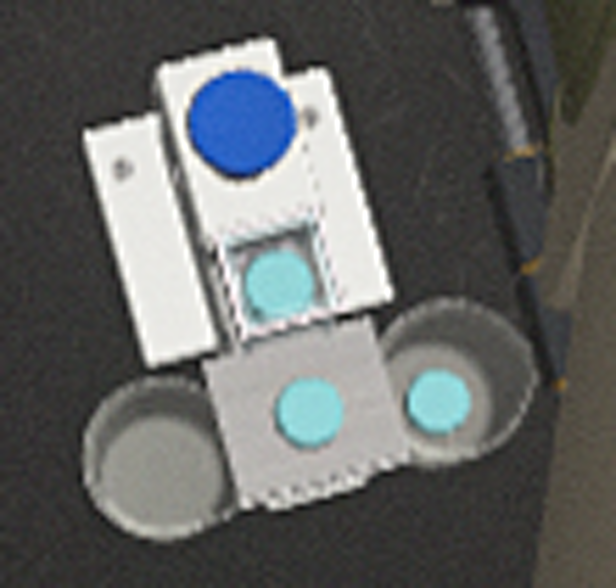

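View pics/w1.png

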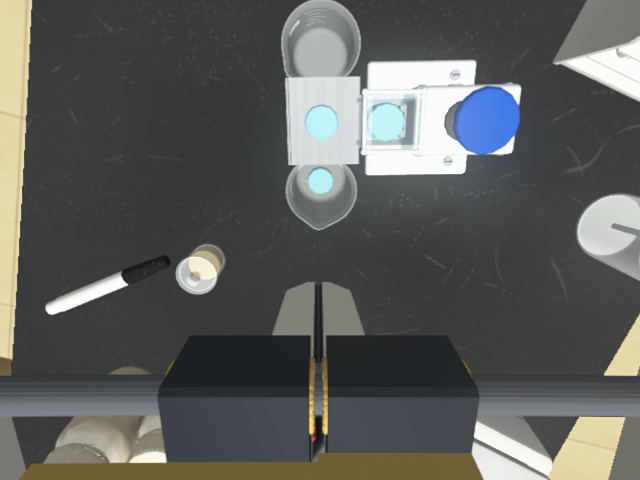

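One tablet lies on the ledge, at about (310,411) in the crop and (321,122) in the wrist view. The plunger is up and the magazine still holds its stack. Next I'll get the tablet's position in the dispenser frame and push it toward +y, into the empty beaker.

```bash
python3 - <<'E'
from h import *
c=load('w1'); D=lambda p:(round(1e3*(p-O)@ex,1),round(1e3*(p-O)@ey,1))
print('tablet wrist',D(at_z(c,321,122,.087)),'ledge ends',D(at_z(c,322,78,.076)),D(at_z(c,322,164,.076)),'front/back',D(at_z(c,288,122,.079)),D(at_z(c,360,122,.076)),'cap',D(at_z(c,486,120,.151)),'beaker',D(at_z(c,321,40,.07)))
t=load('top1'); print('tablet top',D(at_z(t,290+310/5.6-.4,175+411/5.6-.4,.087)))
E
```

```text
tablet wrist (np.float64(-42.6), np.float64(1.1)) ledge ends (np.float64(-41.9), np.float64(30.3)) (np.float64(-41.7), np.float64(-28.7)) front/back (np.float64(-66.0), np.float64(1.1)) (np.float64(-14.5), np.float64(1.0)) cap (np.float64(44.2), np.float64(2.6)) beaker (np.float64(-42.6), np.float64(55.0))
tablet top (np.float64(-43.5), np.float64(-1.7))
```

```bash
python3 - <<'E'
from h import *
x=-.0445
manip.line_to(W(x,-.029,.15),.12)
print(manip.line_to(W(x,-.029,.0805),.06,max_force=6))
print(manip.line_to(W(x,.020,.0805),.04,max_force=8)); s=monitor.sense(); print((s['eef_pos']-O)@ey,s['force'])
c=snap('top','top2'); snap('wrist','w2')
im=np.vstack([cv2.resize(load('top2')['image'][175:280,290:400],(400,380)),cv2.resize(load('w2')['image'],(400,220))]); cv2.imwrite('pics/p2.png',im[:,:,::-1])
E
```

```text
False
False
0.019721963492818358 [ 0.71046718 -0.13482943  0.10832256]
```

View pics/p2.png

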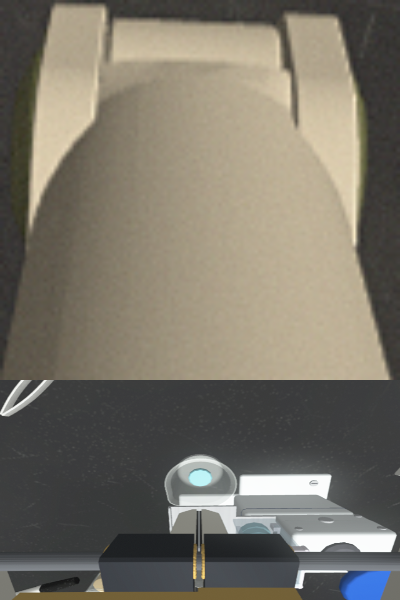

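The arm blocks the top view, but in the wrist view the tablet appears inside the beaker at about (200,478). Next I'll lift clear and check.

```bash
python3 - <<'E'
from h import *
manip.line_to(W(-.0445,.015,.0805),.05)
manip.line_to(W(-.0445,.015,.20),.1)
manip.movep(W(-.045,-.10,.22),Rt(1))
c=snap('top','top3'); w=snap('wrist','w3')
im=np.hstack([cv2.resize(c['image'][175:280,290:400],(400,380)),cv2.resize(w['image'][0:240,200:452],(400,380))]); cv2.imwrite('pics/p3.png',im[:,:,::-1]); print(monitor.sense()['clock'])
E
```

```text
14.025
```

View pics/p3.png

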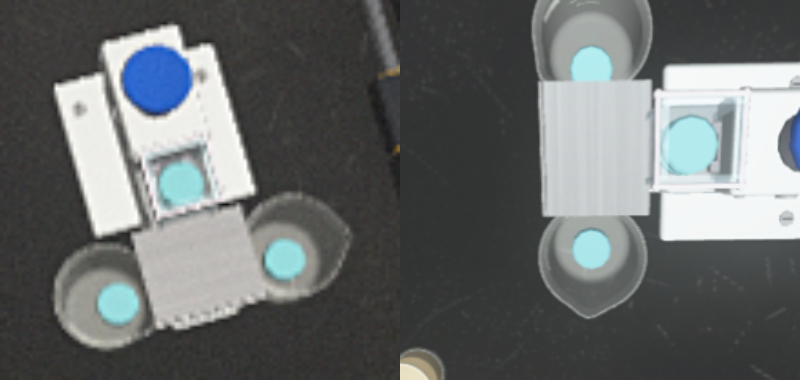

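The tablet is in the formerly empty beaker, at (118,303) in the top crop. The ledge is clear, the plunger is up and the beakers haven't moved.

```bash
python3 -c "
from h import *
print(manip.sign_off())"
```

```text
the job is handed in; nothing more can be done
None
```

The job is done and handed in at about 14 s on the robot clock: one tablet was dispensed and pushed off the ledge into the empty beaker, and the last pictures show the ledge clear, the plunger up and both beakers in place.

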